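# Tap the plaster mould home under the lever press

## Task

Pick the boxwood modelling tool up from its rest and, touching the white plaster mould only with the tool, gently nudge the mould back between the guide strips of the lever press until it sits against the stop hidden under the press head, without pushing that stop out of its setting. Then lay the tool back in the notches of its rest, and leave the other things on the bench where they are.

Things in the scene. Friction and masses are not known exactly. Their poses are not given: they have to be found in the camera images.
- press: Dark green cast-iron lever hand press, fixed. Origin on the slab under the ram axis; x points from its open front to the column (the way the mould is pushed), z up. Foot casting 150 mm wide, 26 mm high, from x -140 to +190 mm. Round platen 80 mm wide, underside 124 mm above the slab. Head 62 mm wide, from x -42 mm back, 200 to 300 mm up; column from x 108 mm, a splash hood from x 40 mm, 122 mm wide, top 103 mm up.
- bed_front (a point): Middle of the front edge of the press's flat steel bed, 32 mm above the slab, 135 mm in front of press (same axes). The bed is 230 mm long. On it two steel guide strips, inner faces 94 mm apart, 14 mm tall, run along x from 50 to 240 mm behind this point; the mould slides between them.
- ram (a point): Centre of the platen's underside on the ram axis, 124 mm above the slab (press axes). Below it, hidden behind the mould, a dark steel stop stands across the slideway, 44 mm wide, 44 mm tall above the bed. Its face is 40 to 76 mm behind this axis along x, set differently each time. Its thumbscrew holds it against pushes up to about 10 N (mould friction taken off); harder pushes shift it back.
- mould_front (a point): Centre of the front face of the white plaster mould, half-way up: 28 mm above the bed, 60 mm above the slab. The block is 110 mm long, 90 mm wide, 56 mm tall, 0.45 to 0.9 kg, standing loose on the bed between the strips, 19 to 65 mm short of the stop. Sliding friction is 2.5 to 8.5 N. The point's x points from the front to the back face (into the press), z up.
- mould_back (a point): Centre of the mould's back face, 110 mm behind mould_front along the mould's x, half-way up; this face meets the stop.
- boxwood_mid (a point): Middle of the boxwood modelling tool: a straight yellow wooden stick 200 mm long, 14 mm wide and thick over its middle 130 mm, 40 g. x runs along the stick to its blunt end (12 mm thick, tip 100 mm from here); the other end is a thin rounded paddle. It lies level in its rest, this point 39 mm above the slab, blunt end away from the robot.
- rest: Dark wooden tool rest, fixed, 150 mm long in x, 70 mm wide; origin on the slab under its centre. Two uprights at x -62 and +62 mm (12 mm thick, tops 51 mm above the slab) each have a notch 30 mm wide in y with its floor 32 mm above the slab; the tool lies along x in both. Between the uprights the base is 10 mm high.
- jar: Chipped white enamel jar with blue rim and brushes in it, 92 mm diameter, 150 mm tall with brushes; origin under its centre. Leave alone.
- whistle_a: Unfired terracotta bird whistle, about 118 mm long, 52 mm wide, 71 mm tall; origin under its middle. Fragile, leave alone.
- whistle_b: A second unfired terracotta bird whistle, same size; origin under its middle. Fragile, leave alone.
- scraper: Tin scraper with wooden handle, lying flat, 145 mm long, 62 mm wide, 14 mm tall. Leave alone.
- spare_half: Spare plaster mould half, 100 x 80 x 34 mm, lying flat; origin under its centre. Leave alone.
Not all that is in view belongs to the job. What is shaped like the part that bears boxwood_mid but purple is not meant.

How it is judged:
By the outcome, as a careful person would: the job done as asked, in the order asked, and still so for the second after the job is handed in, with the robot touching nothing.
It also fails if it takes over 72 s, if anything falls off the work surface, if the arm or the gripper's body presses on something with over 40 N, if the wrist force passes 120 N, or if a joint passes its speed limit or range.

## Robot

A 6-joint arm with a two-finger parallel gripper is mounted at the origin on the work surface. World frame = base frame: x ahead of the robot, y to its left, z up, the work surface at z = 0. Lengths are in m, angles in rad, forces in N, time in s.
With the tool pointing down it reaches from about 0.3 to 0.875 m from the base axis. Payload 6.4 kg.
Tool frame: the origin (TCP) lies at the very end of the fingers, on their centre line; the grasp point (between the pads) lies 19 mm behind it (ctrl.tcp_to_grasp is the distance from the TCP to the grasp point, in m); z points along the fingers, y is the direction in which the jaws open and shut (so a half turn about z gives the same grasp; the last joint's range is limited). The gripper opens to 85 mm and grips with 20 to 120 N. Pads are 22 mm wide; open, the fingers measure 114 mm over their backs; the gripper's body (76 mm by 85 mm) begins 54 mm behind the grasp point. The pads swing forward as they close: fully open they stand 13 mm farther back than shut.
Start: joints at [-0.206, 0.181, 1.607, -0, 1.354, -0.206], TCP at [0.575, 0, 0.231] pointing down, gripper open.
Joint ranges: [-2.99, 2.99], [-0.89, 2.07], [0.3, 2.58], [-1.14, 4.28], [0, 2.63], [-3.12, 3.12]. Speed limits (rad/s): [2.57, 2.57, 3.01, 3.14, 3.14, 3.14].

## Interface

Orientations are given as a unit quaternion [w, x, y, z].
In Python, from bench import ctrl gives the robot as it stands. The module is installed in compiled form; this text tells all that it offers.
- The arm moves only by the tool drive_tool, never from a script. Its argument "deltas" is a list of rows, each an object with "slide": the shift along the tool's x, y, z as a fraction of full scale, a list of three; "delta_rot": the turn, a rotation vector about the tool's x, y, z as a fraction of full scale, a list of three; "hand": the opening, from 0 (shut) to 1 (fully open). In form: [{"slide": [tx, ty, tz], "delta_rot": [wx, wy, wz], "hand": hand}, ...]. A call has exactly 5 rows; each row shifts and turns the commanded pose from where the row before left it, along the tool's axes as they then stand; what a row does not reach is not made up. Full scale, the value 1, is 50 mm for a shift and 180 degrees for a turn. A row lasts 1/8 s, in which the tool goes at most 62.5 mm and 10.7 degrees, less where a joint would pass 70% of its speed; a pose out of reach is approached as far as the arm can. A call with a number of a shift or a turn outside -1 to 1 is refused whole. A call with a gripper value outside its range is refused whole. The fingers move at their own pace and stop on an object; the grip force is fixed at half the most. Time passes only in rows, so rows that do not move let the fingers close, or fill a call up. It gives the time, the measured TCP pose, the force and the opening at its end, in the units of the state.
- ctrl.get_obs(): the state, without advancing time (a new reading comes with each control period).
- ctrl.camera(name): name is "scene" or "side" or "wrist"; returns a dict with "frame" (384x512x3 uint8, red, green, blue), "mtx" (3x3 intrinsics, pixels), "R" (3x3) and "t" (3): a world point X has camera coordinates R X + t. Camera axes: x right, y down, z forward; pixel columns grow to the right and rows downward; lengths in m; the calibration is good to about 2 mm. The wrist camera is an equidistant fisheye: a pixel r from the principal point sees the ray r / f radians off the axis. A picture is of the moment at which its call begins. There is no depth.
- ctrl.hand_in(): hands the job in, once; it reports no verdict.
The state is a dict: "time_s": time; "q": joint angles; "dq": joint speeds; "joint_efforts": joint torques, N m; "eef_pos": TCP position; "eef_rot": TCP orientation; "wrist_force": force on the tool from outside, world axes, zero at the start; "torque": the same for the moment, N m; "opening": opening from 0.0 (shut) to 1.0 (fully open).
Only numpy, scipy, OpenCV 4.12 (cv2) and the standard library are available. Lean on these libraries where they do the work, as an engineer would, in place of code of your own. Each camera call takes 0.05 s, during which the arm holds its last target.

## Working session

There is one attempt and no reset: what is moved stays moved. The work goes in short steps, Python scripts to look and compute and a tool call to move; the robot and the scene stay as the last step left them, time stands still between calls to the robot, and variables do not carry over. Pictures are saved under pics/ and viewed, and the job is handed in when it is done.

Besides the shell and the picture viewer there is one more tool, called after "Call:" as name([rows], argument=value, ...), one row to a line, values as JSON. drive_tool: Moves the arm, as the interface text tells. Its arguments: {"type":"object","properties":{"deltas":{"type":"array","items":{"type":"object","properties":{"slide":{"type":"array","items":{"type":"number"}},"delta_rot":{"type":"array","items":{"type":"number"}},"hand":{"type":"number"}}}}},"required":["deltas"]}

```bash
mkdir -p pics; ls
python3 - <<'E'
from bench import ctrl
import cv2,numpy as np
for n in ["scene","side","wrist"]:
    c=ctrl.camera(n); cv2.imwrite(f"pics/{n}0.png",cv2.resize(c["frame"][:,:,::-1],(800,600),interpolation=cv2.INTER_CUBIC))
    np.savez(f"{n}0.npz",**c)
    print(n,c["mtx"].round(1).tolist(),c["R"].round(3).tolist(),c["t"].round(3).tolist(), (-c["R"].T@c["t"]).round(3))
print(ctrl.get_obs(),ctrl.tcp_to_grasp)
E
```

```text
pics
scene [[356.2, 0.0, 251.3], [0.0, 356.2, 194.1], [0.0, 0.0, 1.0]] [[-0.194, 0.981, 0.003], [0.807, 0.161, -0.568], [-0.558, -0.108, -0.823]] [0.127, -0.367, 1.458] [1.134 0.092 0.991]
side [[359.0, 0.0, 254.3], [0.0, 359.0, 196.7], [0.0, 0.0, 1.0]] [[0.957, -0.289, -0.017], [-0.232, -0.731, -0.642], [0.173, 0.619, -0.766]] [-0.501, 0.199, 1.046] [ 0.345 -0.645  0.921]
wrist [[297.3, 0.0, 256.8], [0.0, 297.3, 188.6], [0.0, 0.0, 1.0]] [[1.0, 0.0, -0.002], [0.001, -0.961, 0.276], [-0.002, -0.276, -0.961]] [-0.574, -0.037, 0.379] [0.575 0.069 0.374]
{'time_s': 0.15, 'q': array([-2.06308853e-01,  1.81377808e-01,  1.60777176e+00,  1.83526808e-05,
        1.35382267e+00, -2.06301612e-01]), 'dq': array([-0.00016426, -0.00237643, -0.00187367,  0.00055839, -0.00039536,
       -0.0006737 ]), 'joint_efforts': array([ 1.94259010e-03, -4.45260644e+01, -3.51692533e+01, -1.26067753e-04,
        5.82284134e-03,  2.14055274e-05]), 'eef_pos': array([5.74573583e-01, 1.07497637e-04, 2.30590112e-01]), 'eef_rot': array([-5.82230650e-04,  7.07110574e-01,  7.07102652e-01, -3.69999577e-04]), 'wrist_force': array([-0.2193732 , -0.71186192, -0.28213698]), 'torque': array([-0.06680909, -0.0157801 , -0.02380003]), 'opening': 0.998891396507307} 0.0187
```

View pics/scene0.png

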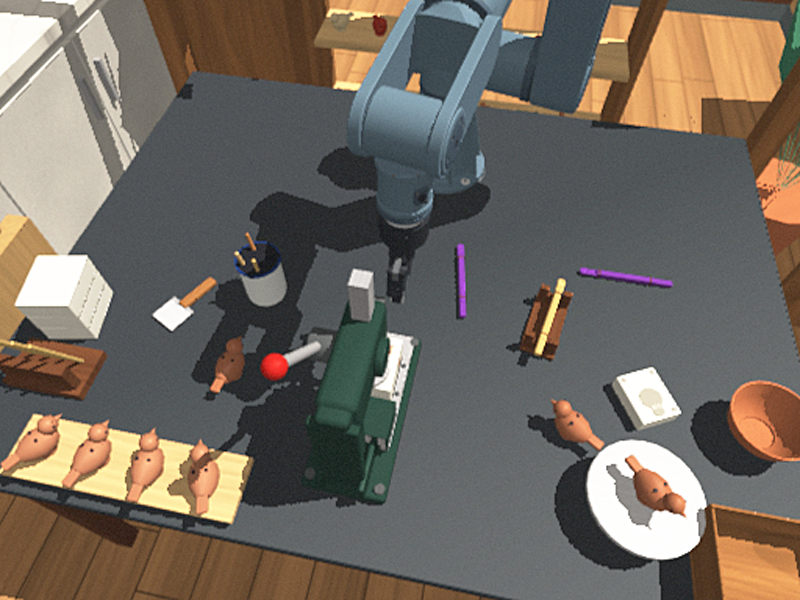

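View pics/side0.png

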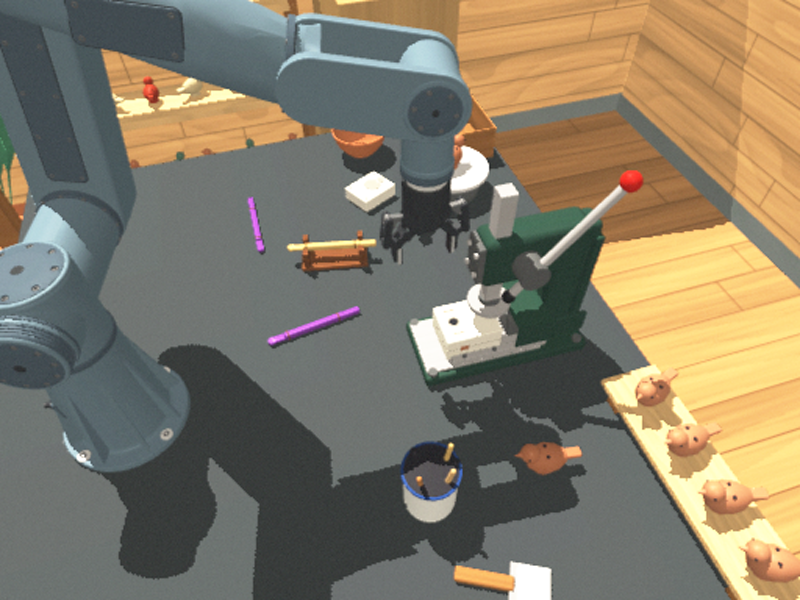

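View pics/wrist0.png

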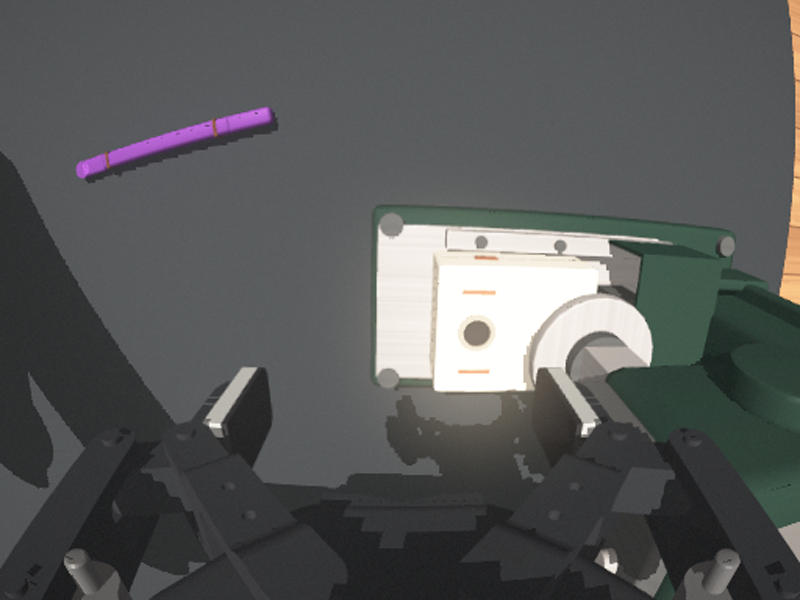

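Candidates in the scene picture (800x600): the yellow stick on the brown rest (550,318), purple sticks (461,280) and (625,277), and something yellowish on a brown thing at (50,355). The one on the small two-upright rest fits the description. I'll check it in a close crop.

```bash
cat > h.py <<'E'
import numpy as np,cv2
from scipy.optimize import least_squares
def load(n,k=0):
    d=np.load(f"{n}{k}.npz"); return {x:d[x] for x in d}
def proj(c,X,fish=False):
    p=np.atleast_2d(X)@c["R"].T+c["t"]; K=c["mtx"]
    if fish:
        r=np.hypot(p[:,0],p[:,1]); th=np.arctan2(r,p[:,2]); s=th/np.maximum(r,1e-9)
        return np.c_[K[0,2]+K[0,0]*s*p[:,0],K[1,2]+K[1,1]*s*p[:,1]]
    return np.c_[K[0,0]*p[:,0]/p[:,2]+K[0,2],K[1,1]*p[:,1]/p[:,2]+K[1,2]]
def ray(c,uv,fish=False):
    K=c["mtx"]; a=(uv[0]-K[0,2])/K[0,0]; b=(uv[1]-K[1,2])/K[1,1]
    if fish:
        r=np.hypot(a,b); d=np.array([a/r*np.sin(r),b/r*np.sin(r),np.cos(r)])
    else: d=np.array([a,b,1.])
    return -c["R"].T@c["t"], c["R"].T@d
def onz(c,uv,z,fish=False):
    o,d=ray(c,uv,fish); return o+d*(z-o[2])/d[2]
def crop(c,u0,v0,u1,v1,s,name):
    cv2.imwrite(name,cv2.resize(c["frame"][v0:v1,u0:u1,::-1],None,fx=s,fy=s,interpolation=cv2.INTER_NEAREST))
E
python3 - <<'E'
from h import *
crop(load("scene"),320,170,390,240,8,"pics/c1.png")
crop(load("side"),170,130,270,190,8,"pics/c2.png")
crop(load("wrist"),230,120,480,260,3,"pics/c3.png")
crop(load("side"),250,100,400,250,4,"pics/c4.png")
E
```

```text
(no output)
```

View pics/c1.png

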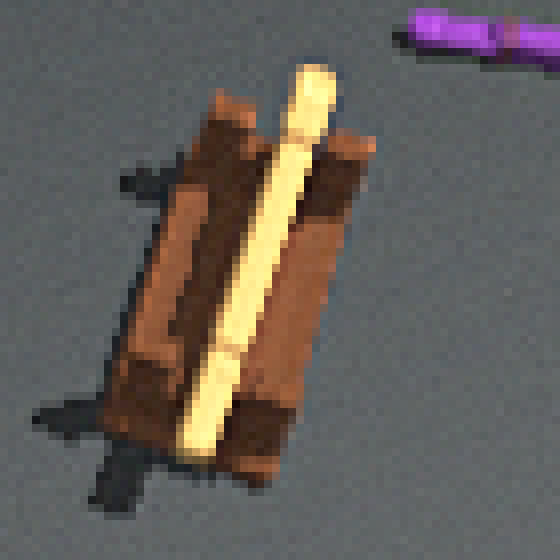

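View pics/c2.png

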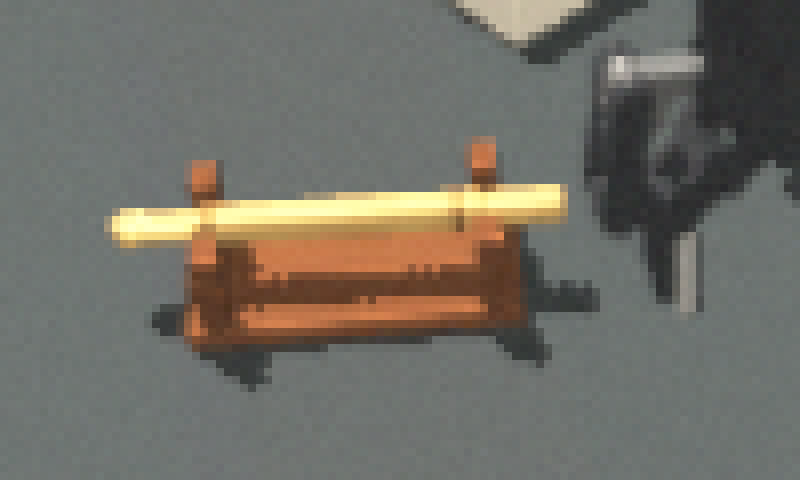

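View pics/c3.png

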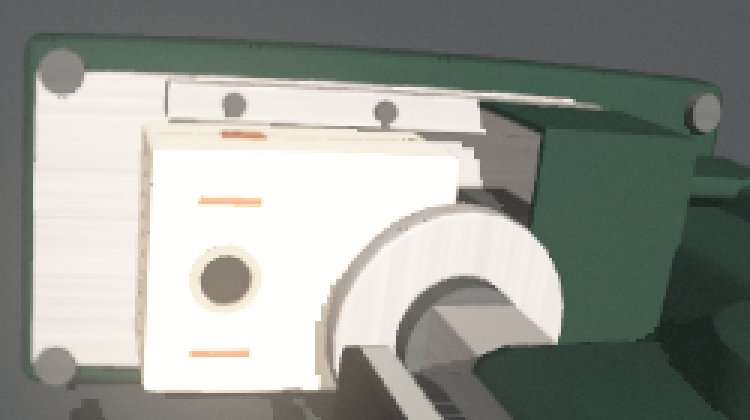

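View pics/c4.png

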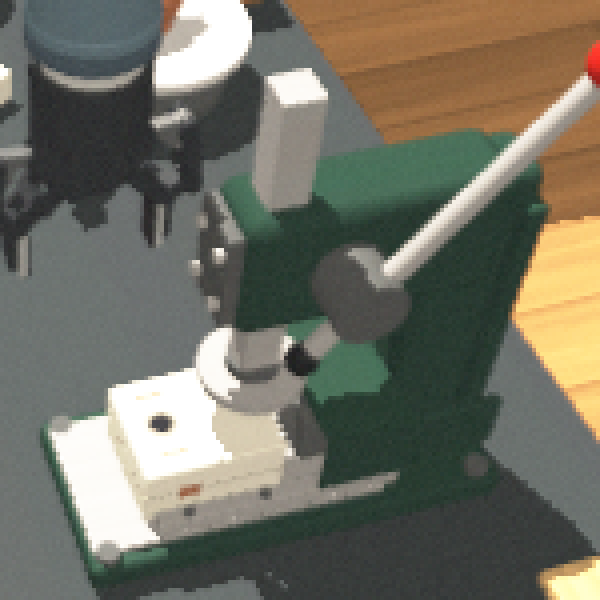

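Run:
```python
from h import *
s,d,w=load("scene"),load("side"),load("wrist")
def tri(a,b):
    (o1,d1),(o2,d2)=ray(s,a),ray(d,b)
    A=np.stack([d1,-d2],1); k=np.linalg.lstsq(A,o2-o1,rcond=None)[0]
    p,q=o1+k[0]*d1,o2+k[1]*d2; return (p+q)/2,np.linalg.norm(p-q)
for n,a,b in[("blunt",(344.5,226.9),(240.7,155.4)),("paddle",(359.75,178.5),(184,158.1))]:
    print(n,tri(a,b),onz(s,a,.043),onz(d,b,.041))
for n,uv,z in [("bedFL",(241.3,144),.032),("bedFR",(241,241.5),.032),("boltFL",(250.7,144),.034),("boltFR",(248.3,242),.034),("boltBL",(465,157.3),.03),
 ("mouldFL",(281.7,170),.088),("mouldFR",(278.3,250),.088),("mouldBL",(382.7,173),.088),("stripFin",(286,160),.046),("stripBin",(391.5,163.3),.046),("stripFo",(286,147),.046),("stripBo",(391,152.5),.046)]:
    print(n,onz(w,uv,z,True).round(4))
```

```text
blunt (array([0.55255764, 0.26938363, 0.03596729]), np.float64(0.0039109202622316696)) [0.55506189 0.26945153 0.043     ] [0.55234577 0.26199769 0.041     ]
paddle (array([0.35751803, 0.31071694, 0.04087321]), np.float64(0.0010079731919680989)) [0.35872101 0.31057726 0.043     ] [0.3578009  0.30997016 0.041     ]
bedFL [0.5564 0.0246 0.032 ]
bedFR [ 0.5542 -0.0993  0.032 ]
boltFL [0.5673 0.0248 0.034 ]
boltFR [ 0.5635 -0.0989  0.034 ]
boltBL [0.8659 0.0162 0.03  ]
mouldFL [0.5989 0.0061 0.088 ]
mouldFR [ 0.5977 -0.082   0.088 ]
mouldBL [0.7063 0.0042 0.088 ]
stripFin [0.6071 0.0084 0.046 ]
stripBin [0.7363 0.0068 0.046 ]
stripFo [0.6068 0.0232 0.046 ]
stripBo [0.7343 0.0199 0.046 ]
```

```bash
cat > plan.py <<'E'
import numpy as np
from scipy.spatial.transform import Rotation as R
from bench import ctrl
def plan(pos,yaw,n,down=True):
    """rows to reach TCP pos, tool x at angle yaw, z down; prints slide/delta_rot fractions"""
    o=ctrl.get_obs(); q=o["eef_rot"]; R0=R.from_quat([q[1],q[2],q[3],q[0]])
    c,s=np.cos(yaw),np.sin(yaw)
    Rt=R.from_matrix(np.array([[c,s,0],[s,-c,0],[0,0,-1]]))
    rv=(R0.inv()*Rt).as_rotvec(); d=(np.array(pos)-o["eef_pos"])/n
    print("err total mm",((np.array(pos)-o["eef_pos"])*1e3).round(1),"rot deg",np.degrees(rv).round(2), "per-row deg",np.degrees(np.linalg.norm(rv)/n).round(2))
    Rc=R0
    for i in range(n):
        print((Rc.inv().apply(d)/.05).round(3).tolist(),(rv/n/np.pi).round(4).tolist())
        Rc=Rc*R.from_rotvec(rv/n)
E
python3 -c "
from plan import *
plan([.421,.296,.18],-.208,10)"
```

```text
err total mm [-153.6  295.9  -50.6] rot deg [-7.0000e-02  6.0000e-02  1.0192e+02] per-row deg 10.19
[0.592, -0.307, 0.102] [-0.0, 0.0, 0.0566]
[0.528, -0.407, 0.102] [-0.0, 0.0, 0.0566]
[0.448, -0.494, 0.102] [-0.0, 0.0, 0.0566]
[0.353, -0.565, 0.102] [-0.0, 0.0, 0.0566]
[0.248, -0.619, 0.102] [-0.0, 0.0, 0.0566]
[0.134, -0.653, 0.102] [-0.0, 0.0, 0.0566]
[0.017, -0.666, 0.102] [-0.0, 0.0, 0.0566]
[-0.102, -0.659, 0.101] [-0.0, 0.0, 0.0566]
[-0.217, -0.631, 0.101] [-0.0, 0.0, 0.0566]
[-0.325, -0.582, 0.101] [-0.0, 0.0, 0.0566]
```

Call:
drive_tool([
  {"slide":[0.59,-0.31,0.1],"delta_rot":[0,0,0.0566],"hand":1},
  {"slide":[0.53,-0.41,0.1],"delta_rot":[0,0,0.0566],"hand":1},
  {"slide":[0.45,-0.49,0.1],"delta_rot":[0,0,0.0566],"hand":1},
  {"slide":[0.35,-0.56,0.1],"delta_rot":[0,0,0.0566],"hand":1},
  {"slide":[0.25,-0.62,0.1],"delta_rot":[0,0,0.0566],"hand":1},
])

```text
time_s: 0.78
eef_pos: [0.4976, 0.1487, 0.2059]
eef_rot: [-0.0, 0.943, 0.331, -0.0]
wrist_force: [-0.7, 1.0, 0.2]
opening: 1.002
```

Call:
drive_tool([
  {"slide":[0.13,-0.65,0.1],"delta_rot":[0,0,0.0566],"hand":1},
  {"slide":[0.02,-0.67,0.1],"delta_rot":[0,0,0.0566],"hand":1},
  {"slide":[-0.1,-0.66,0.1],"delta_rot":[0,0,0.0566],"hand":1},
  {"slide":[-0.22,-0.63,0.1],"delta_rot":[0,0,0.0566],"hand":1},
  {"slide":[-0.32,-0.58,0.1],"delta_rot":[0,0,0.0566],"hand":1},
])

```text
time_s: 1.4
eef_pos: [0.4209, 0.2965, 0.181]
eef_rot: [0.0, 0.994, -0.106, -0.0]
wrist_force: [1.0, -0.2, 0.1]
opening: 1.002
```

```bash
cat > snap.py <<'E'
import sys,numpy as np,cv2
from bench import ctrl
k=sys.argv[1]
for n in sys.argv[2:]:
    c=ctrl.camera(n); np.savez(f"{n}{k}.npz",**c)
    cv2.imwrite(f"pics/{n}{k}.png",cv2.resize(c["frame"][:,:,::-1],(800,600),interpolation=cv2.INTER_CUBIC))
o=ctrl.get_obs(); print(o["time_s"],o["q"].round(2),o["eef_pos"].round(4),o["eef_rot"].round(4),o["wrist_force"].round(2),o["opening"])
E
python3 snap.py 1 wrist
```

```text
1.45 [0.39 0.1  1.81 0.   1.24 2.18] [0.4186 0.2991 0.1802] [-6.000e-04  9.939e-01 -1.106e-01 -1.400e-03] [-2.56  1.53 -0.87] 0.9996499675169765
```

View pics/wrist1.png

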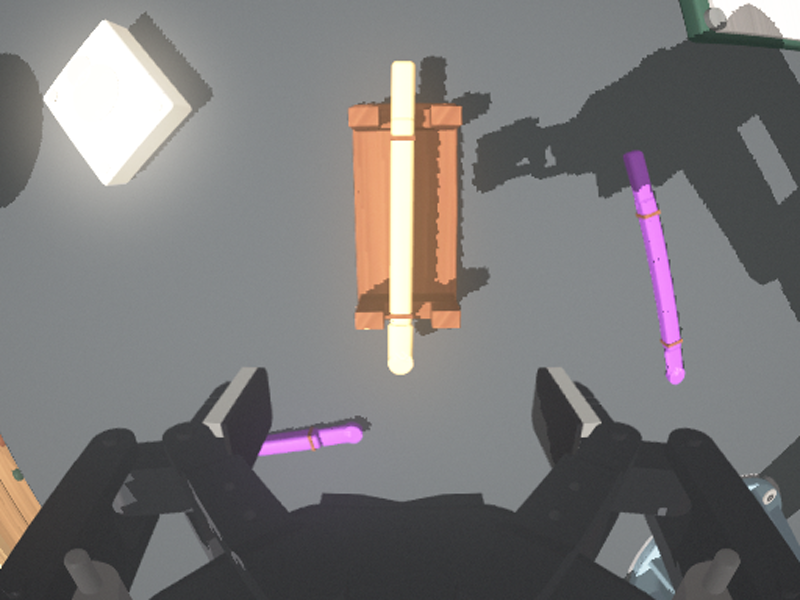

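Wrist view shows the yellow stick centred in the image, with its blunt end at (402,62) and paddle end at (400,372). It lies in both notches of the brown rest. Next I'll measure its ends.

Run:
```python
from h import *
w=load("wrist",1)
f=w["frame"].astype(int); m=((f[:,:,0]>190)&(f[:,:,0]-f[:,:,2]>45)&(f[:,:,1]>170)); m=m.astype(np.uint8)
m[:, :200]=0; m[:,320:]=0; m[260:]=0
n,l,st,_=cv2.connectedComponentsWithStats(m); i=1+st[1:,4].argmax(); ys,xs=np.where(l==i); print(st[i])
P=np.array([onz(w,(x,y),.046,True) for x,y in zip(xs,ys)])[:,:2]
c=P.mean(0);u,s,v=np.linalg.svd(P-c); a=v[0]*np.sign(v[0][0]); t=(P-c)@a; b=(P-c)@np.array([-a[1],a[0]])
print("len",np.ptp(t),"mid",c+a*(t.max()+t.min())/2,"yaw",np.arctan2(a[1],a[0]),"wid",np.percentile(b,[2,98]))
k=np.abs(t)<.06; pf=np.polyfit(t[k],b[k],1); print(pf)
# rest uprights tops corners (z .051)
for uv in [(349,106),(462,106),(356,328),(461,328)]:
    print(onz(w,np.array(uv)*.64,.051,True).round(4))
```

```text
[261  90   4 111 220]
len 0.10605452517906601 mid [0.45048689 0.28316123] yaw -0.22190342303664984 wid [-0.00083113  0.00094167]
[-1.80049653e-17 -3.09886979e-16]
[0.5301 0.3027 0.051 ]
[0.5165 0.2387 0.051 ]
[0.3974 0.3295 0.051 ]
[0.3834 0.265  0.051 ]
```

Run:
```python
from h import *
w=load("wrist",1)
f=w["frame"].astype(int); print(f[130,250:264].tolist())
m=((f[:,:,0]>150)&(f[:,:,1]>.8*f[:,:,0])&(f[:,:,0]-f[:,:,2]>12)).astype(np.uint8)
m[:, :235]=0; m[:,280:]=0; m[245:]=0
n,l,st,_=cv2.connectedComponentsWithStats(m); i=1+st[1:,4].argmax(); ys,xs=np.where(l==i); print(st[i])
P=np.array([onz(w,(x,y),.046,True) for x,y in zip(xs,ys)])[:,:2]
c=P.mean(0);u,s,v=np.linalg.svd(P-c,full_matrices=False); a=v[0]*np.sign(v[0][0]); t=(P-c)@a; b=(P-c)@np.array([-a[1],a[0]])
print("len",np.ptp(t),"mid",c+a*(t.max()+t.min())/2,"yaw",np.arctan2(a[1],a[0]),"wid",np.percentile(b,[2,98]))
```

```text
[[255, 254, 210], [255, 255, 235], [255, 255, 242], [255, 255, 244], [255, 255, 243], [255, 255, 241], [255, 255, 239], [255, 255, 238], [255, 255, 237], [255, 255, 236], [255, 255, 234], [255, 255, 231], [255, 254, 210], [254, 242, 175]]
[ 249   90   16  111 1369]
len 0.10616495167331264 mid [0.45165191 0.28854378] yaw -0.22309278710678934 wid [-0.00612768  0.00740992]
```

```bash
python3 - <<'E'
from h import *
w=load("wrist",1)
for z in(.039,.046):
  a,b=onz(w,(257.5,40),z,True),onz(w,(256,238.5),z,True); d=a-b
  print(z,a,b,np.linalg.norm(d),np.arctan2(d[1],d[0]),(a+b)/2)
E
python3 -c "
from plan import *
a=-.218; m=np.array([.456,.2875]); g=m-.035*np.array([np.cos(a),np.sin(a)]); print(g)
plan([*g,.0205],a,10)"
```

```text
0.039 [0.55156541 0.26645721 0.039     ] [0.35576873 0.31033709 0.039     ] 0.20065339044658287 -0.2204666219243496 [0.45366707 0.28839715 0.039     ]
0.046 [0.5500412  0.26680805 0.046     ] [0.35905198 0.30961054 0.046     ] 0.19572668398561197 -0.22046662192434974 [0.45454659 0.2882093  0.046     ]
[0.42182838 0.29506971]
err total mm [   3.2   -4.  -159.7] rot deg [-0.05  0.16 -0.21] per-row deg 0.03
[0.009, 0.007, 0.319] [-0.0, 0.0001, -0.0001]
[0.009, 0.007, 0.319] [-0.0, 0.0001, -0.0001]
[0.009, 0.007, 0.319] [-0.0, 0.0001, -0.0001]
[0.009, 0.007, 0.319] [-0.0, 0.0001, -0.0001]
[0.009, 0.007, 0.319] [-0.0, 0.0001, -0.0001]
[0.009, 0.007, 0.319] [-0.0, 0.0001, -0.0001]
[0.008, 0.007, 0.319] [-0.0, 0.0001, -0.0001]
[0.008, 0.006, 0.319] [-0.0, 0.0001, -0.0001]
[0.008, 0.006, 0.319] [-0.0, 0.0001, -0.0001]
[0.008, 0.006, 0.319] [-0.0, 0.0001, -0.0001]
```

Call:
drive_tool([
  {"slide":[0,0,0.4],"delta_rot":[0,0,0],"hand":1},
  {"slide":[0,0,0.5],"delta_rot":[0,0,0],"hand":1},
  {"slide":[0,0,0.5],"delta_rot":[0,0,0],"hand":1},
  {"slide":[0,0,0.4],"delta_rot":[0,0,0],"hand":1},
  {"slide":[0,0,0],"delta_rot":[0,0,0],"hand":1},
])

```text
time_s: 2.08
eef_pos: [0.4201, 0.2949, 0.0896]
eef_rot: [0.001, 0.995, -0.103, -0.002]
wrist_force: [1.1, 0.8, 0.5]
opening: 1.001
```

```bash
python3 snap.py 2 wrist;python3 -c "
from plan import *
a=-.22; m=np.array([.454,.2882]); g=m-.035*np.array([np.cos(a),np.sin(a)]); print(g)
plan([*g,.0205],a,5)"
```

```text
2.125 [ 0.38  0.23  1.87 -0.    1.05  2.16] [0.4211 0.2953 0.0908] [ 4.000e-04  9.946e-01 -1.033e-01 -8.000e-04] [-0.19 -0.45  0.11] 1.0022060306078622
[0.41984359 0.29583804]
err total mm [ -1.3   0.5 -70.3] rot deg [0.06 0.09 0.75] per-row deg 0.15
[-0.005, -0.001, 0.281] [0.0001, 0.0001, 0.0008]
[-0.005, -0.001, 0.281] [0.0001, 0.0001, 0.0008]
[-0.005, -0.001, 0.281] [0.0001, 0.0001, 0.0008]
[-0.005, -0.001, 0.281] [0.0001, 0.0001, 0.0008]
[-0.005, -0.001, 0.281] [0.0001, 0.0001, 0.0008]
```

View pics/wrist2.png

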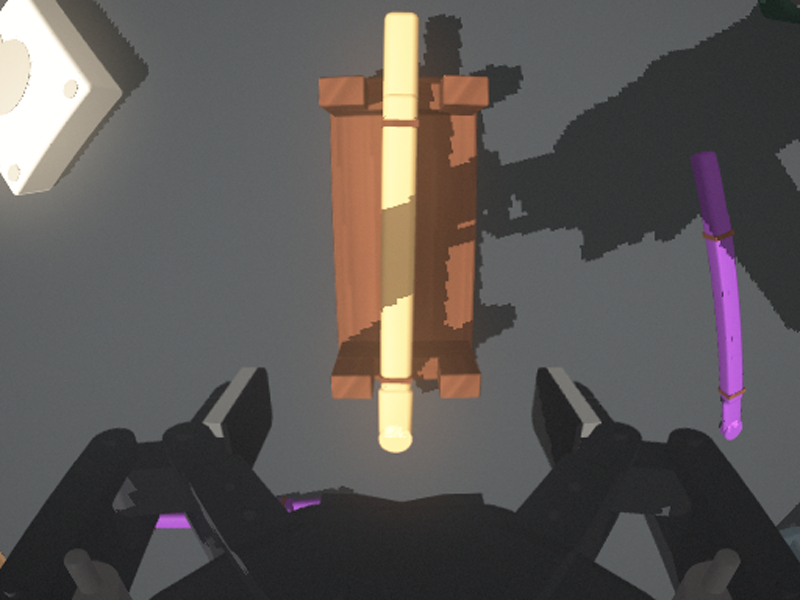

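Run:
```python
from h import *
w=load("wrist",2)
a,b=onz(w,(256.6,8.5),.04,True),onz(w,(253.4,288),.039,True); d=a-b
print(a,b,np.linalg.norm(d),np.arctan2(d[1],d[0]),(a+b)/2)
p=[onz(w,np.array(u)*.64,.051,True)[:2] for u in [(319,78),(488,77),(333,398),(480,398)]]
print(np.round(p,4),np.mean(p,0), np.arctan2(*(p[0]+p[1]-p[2]-p[3])[::-1]))
```

```text
[0.55229936 0.26619534 0.04      ] [0.35531445 0.3100771  0.039     ] 0.20181592091043757 -0.21918814404874318 [0.45380691 0.28813622 0.0395    ]
[[0.5296 0.3034]
 [0.5167 0.2392]
 [0.3969 0.3298]
 [0.3831 0.2655]] [0.45657951 0.28446708] -0.19558938571416407
```

Call:
drive_tool([
  {"slide":[-0.01,0,0.35],"delta_rot":[0,0,0.002],"hand":1},
  {"slide":[-0.01,0,0.4],"delta_rot":[0,0,0.002],"hand":1},
  {"slide":[0,0,0.4],"delta_rot":[0,0,0],"hand":1},
  {"slide":[0,0,0.25],"delta_rot":[0,0,0],"hand":1},
  {"slide":[0,0,0],"delta_rot":[0,0,0],"hand":1},
])

```text
time_s: 2.75
eef_pos: [0.42, 0.2956, 0.0204]
eef_rot: [0.0, 0.994, -0.11, -0.001]
wrist_force: [-0.6, -0.4, -0.0]
opening: 1.004
```

Call:
drive_tool([
  {"slide":[0,0,0],"delta_rot":[0,0,0],"hand":0},
  {"slide":[0,0,0],"delta_rot":[0,0,0],"hand":0},
  {"slide":[0,0,0],"delta_rot":[0,0,0],"hand":0},
  {"slide":[0,0,0],"delta_rot":[0,0,0],"hand":0},
  {"slide":[0,0,0],"delta_rot":[0,0,0],"hand":0},
])

```text
time_s: 3.38
eef_pos: [0.421, 0.2961, 0.0218]
eef_rot: [-0.0, 0.994, -0.11, 0.0]
wrist_force: [-1.2, -0.8, 4.4]
opening: 0.149
```

```bash
python3 snap.py 3 wrist
```

```text
3.425 [0.38 0.35 1.89 0.   0.9  2.17] [0.421  0.2961 0.0218] [-2.000e-04  9.940e-01 -1.097e-01  3.000e-04] [-0.7  -0.29  4.93] 0.14937899464281074
```

View pics/wrist3.png

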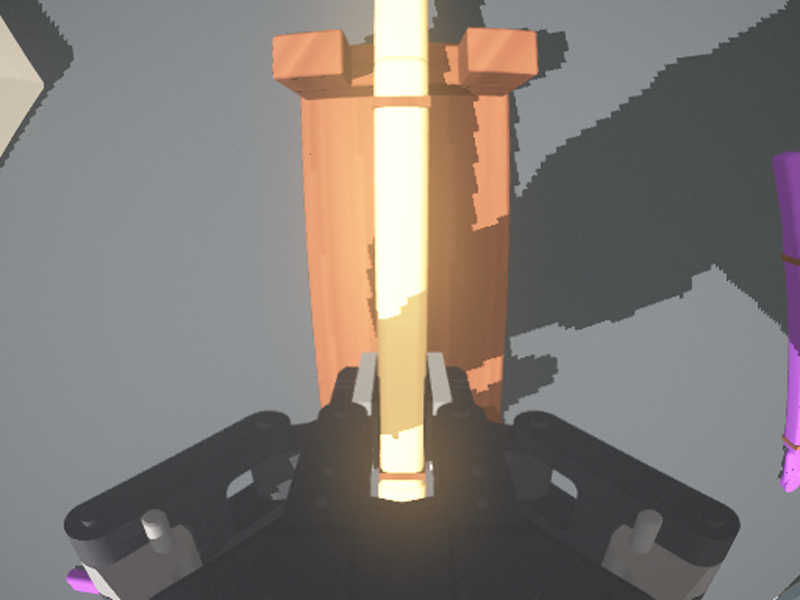

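Call:
drive_tool([
  {"slide":[0,0,-0.2],"delta_rot":[0,0,0],"hand":0},
  {"slide":[0,0,-0.5],"delta_rot":[0,0,0],"hand":0},
  {"slide":[0,0,-0.8],"delta_rot":[0,0,0],"hand":0},
  {"slide":[0,0,-0.5],"delta_rot":[0,0,0],"hand":0},
  {"slide":[0,0,0],"delta_rot":[0,0,0],"hand":0},
])

```text
time_s: 4.05
eef_pos: [0.4222, 0.2965, 0.1237]
eef_rot: [-0.001, 0.994, -0.11, 0.002]
wrist_force: [-0.4, -0.7, -0.4]
opening: 0.151
```

```bash
python3 snap.py 4 wrist; python3 -c "
from plan import *
plan([.439,-.036,.1218],-.018,10)"
```

```text
4.1 [ 0.38  0.18  1.85 -0.    1.11  2.17] [0.4211 0.2961 0.122 ] [-4.000e-04  9.940e-01 -1.097e-01  8.000e-04] [ 0.33  0.38 -0.35] 0.15145383024526962
err total mm [ 1.790e+01 -3.321e+02 -2.000e-01] rot deg [ -0.05  -0.1  -11.57] per-row deg 1.16
[0.18, 0.64, -0.0] [-0.0, -0.0001, -0.0064]
[0.167, 0.644, -0.0] [-0.0, -0.0001, -0.0064]
[0.154, 0.647, 0.0] [-0.0, -0.0001, -0.0064]
[0.141, 0.65, 0.0] [-0.0, -0.0001, -0.0064]
[0.128, 0.653, 0.0] [-0.0, -0.0001, -0.0064]
[0.114, 0.655, 0.0] [-0.0, -0.0001, -0.0064]
[0.101, 0.657, 0.0] [-0.0, -0.0001, -0.0064]
[0.088, 0.659, 0.0] [-0.0, -0.0001, -0.0064]
[0.075, 0.661, 0.0] [-0.0, -0.0001, -0.0064]
[0.061, 0.662, 0.0] [-0.0, -0.0001, -0.0064]
```

View pics/wrist4.png

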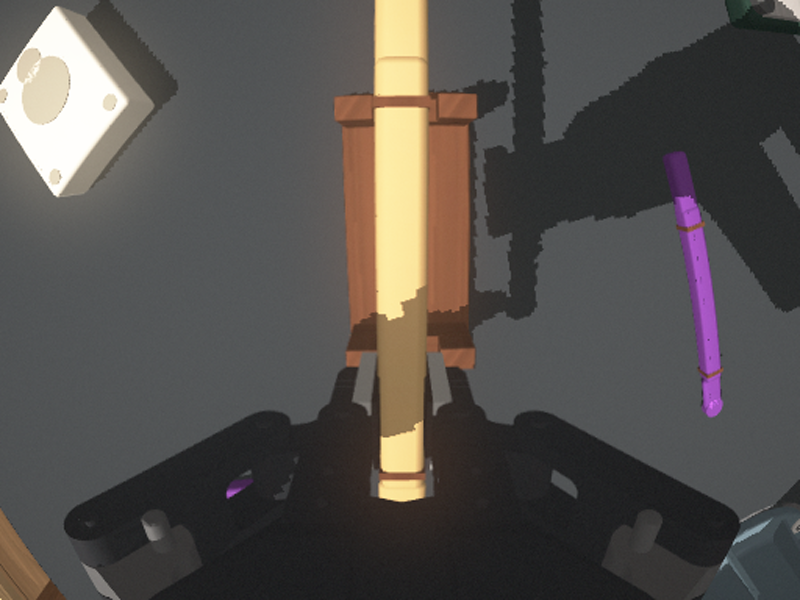

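Stick held in the same place as at the grasp and lifted clear of the rest. Now the traverse to in front of the press.

Call:
drive_tool([
  {"slide":[0.12,0.42,0],"delta_rot":[0,0,-0.0064],"hand":0},
  {"slide":[0.17,0.64,0],"delta_rot":[0,0,-0.0064],"hand":0},
  {"slide":[0.15,0.65,0],"delta_rot":[0,0,-0.0064],"hand":0},
  {"slide":[0.14,0.65,0],"delta_rot":[0,0,-0.0064],"hand":0},
  {"slide":[0.13,0.65,0],"delta_rot":[0,0,-0.0064],"hand":0},
])

```text
time_s: 4.72
eef_pos: [0.4278, 0.1403, 0.1196]
eef_rot: [0.0, 0.998, -0.059, -0.002]
wrist_force: [0.4, 0.4, -0.6]
opening: 0.148
```

Call:
drive_tool([
  {"slide":[0.11,0.66,0],"delta_rot":[0,0,-0.0064],"hand":0},
  {"slide":[0.1,0.66,0],"delta_rot":[0,0,-0.0064],"hand":0},
  {"slide":[0.09,0.66,0],"delta_rot":[0,0,-0.0064],"hand":0},
  {"slide":[0.08,0.66,0],"delta_rot":[0,0,-0.0064],"hand":0},
  {"slide":[0.06,0.66,0],"delta_rot":[0,0,-0.0064],"hand":0},
])

```text
time_s: 5.35
eef_pos: [0.4368, -0.0256, 0.1197]
eef_rot: [-0.0, 1.0, -0.009, -0.001]
wrist_force: [-0.3, 0.6, -0.1]
opening: 0.15
```

Call:
drive_tool([
  {"slide":[0.0,0.2,0],"delta_rot":[0,0,0],"hand":0},
  {"slide":[0,0,0.3],"delta_rot":[0,0,0],"hand":0},
  {"slide":[0,0,0.4],"delta_rot":[0,0,0],"hand":0},
  {"slide":[0,0,0.3],"delta_rot":[0,0,0],"hand":0},
  {"slide":[0,0,0],"delta_rot":[0,0,0],"hand":0},
])

```text
time_s: 5.98
eef_pos: [0.4362, -0.0336, 0.0694]
eef_rot: [-0.001, 1.0, -0.009, -0.002]
wrist_force: [0.1, 0.2, -0.5]
opening: 0.151
```

```bash
python3 snap.py 5 wrist scene side
python3 - <<'E'
from h import *
crop(load("scene",5),200,170,300,320,4,"pics/c5.png")
crop(load("side",5),230,140,390,260,5,"pics/c6.png")
E
```

```text
6.125 [-0.35  0.1   2.06  0.    0.98  1.24] [ 0.4382 -0.0346  0.0716] [ 1.0e-04  1.0e+00 -9.2e-03  3.0e-04] [0.36 0.64 0.16] 0.14780339233393944
```

View pics/wrist5.png

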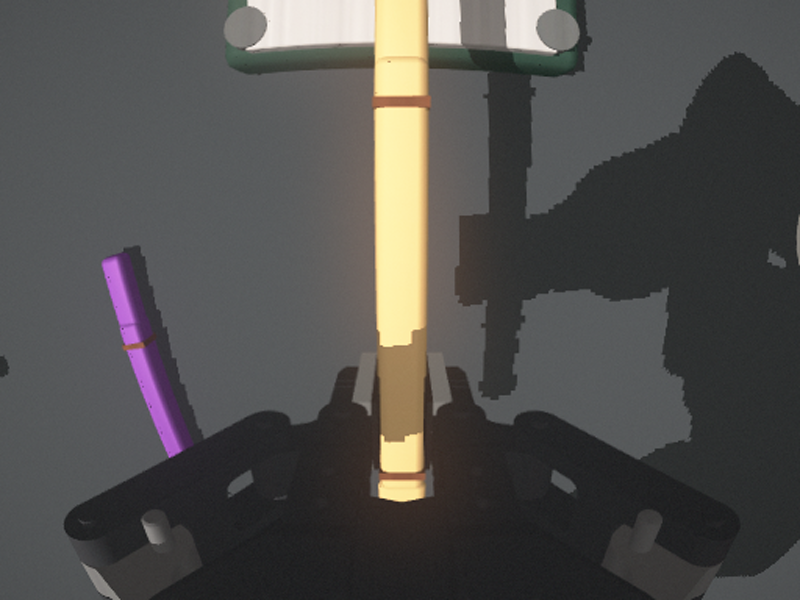

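View pics/c6.png

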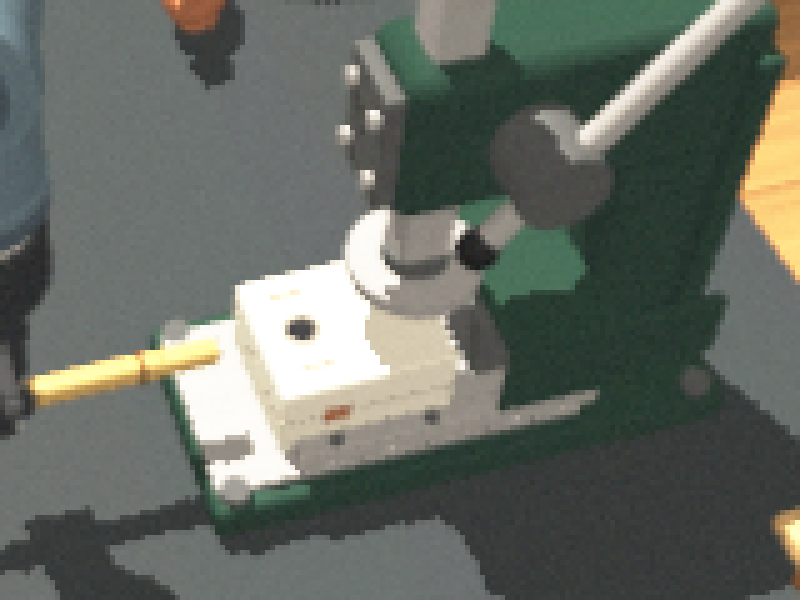

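View pics/c5.png

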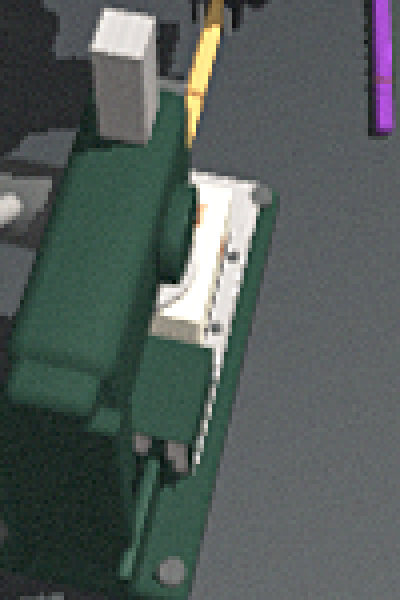

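Call:
drive_tool([
  {"slide":[0,0,0.25],"delta_rot":[0,0,0],"hand":0},
  {"slide":[0,0,0.25],"delta_rot":[0,0,0],"hand":0},
  {"slide":[0.15,0,0],"delta_rot":[0,0,0],"hand":0},
  {"slide":[0.15,0,0],"delta_rot":[0,0,0],"hand":0},
  {"slide":[0,0,0],"delta_rot":[0,0,0],"hand":0},
])

```text
time_s: 6.75
eef_pos: [0.4541, -0.0355, 0.0467]
eef_rot: [0.0, 1.0, -0.009, 0.001]
wrist_force: [-0.3, 1.1, -0.7]
opening: 0.152
```

```bash
python3 snap.py 6 side
python3 - <<'E'
from h import *
c=load("side",6)
crop(c,230,160,330,235,8,"pics/c7.png")
E
```

```text
6.8 [-0.34  0.18  2.03 -0.    0.92  1.25] [ 0.4535 -0.0353  0.0466] [ 1.0e-04  1.0e+00 -9.3e-03  3.0e-04] [ 0.26 -0.16 -0.87] 0.1536931283810434
```

View pics/c7.png

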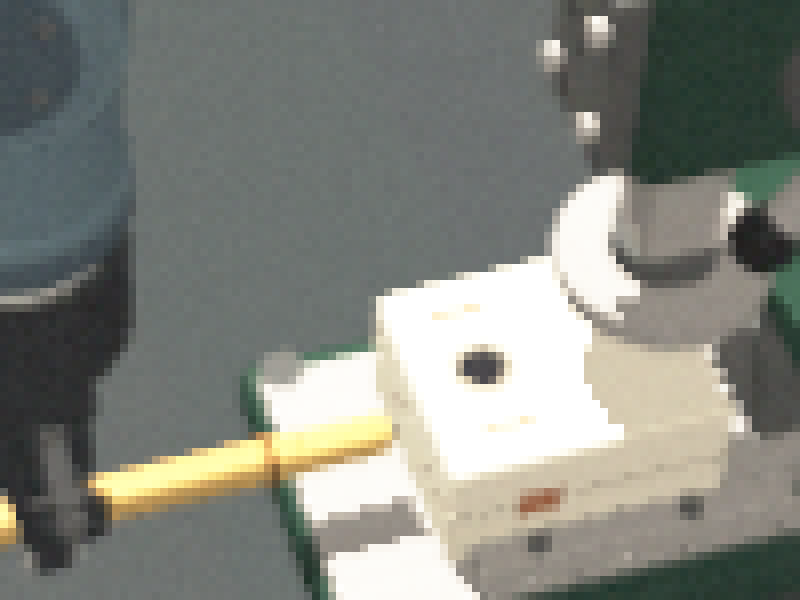

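Side view: the tip at (390,430) in the crop is just short of the mould's front face, roughly at mid-height and centred. Now small steps forward, watching force.

Call:
drive_tool([
  {"slide":[0.03,0,0.01],"delta_rot":[0,0,0],"hand":0},
  {"slide":[0.03,0,0.01],"delta_rot":[0,0,0],"hand":0},
  {"slide":[0.03,0,0.01],"delta_rot":[0,0,0],"hand":0},
  {"slide":[0.03,0,0],"delta_rot":[0,0,0],"hand":0},
  {"slide":[0.02,0,0],"delta_rot":[0,0,0],"hand":0},
])

```text
time_s: 7.42
eef_pos: [0.4599, -0.0353, 0.0448]
eef_rot: [-0.0, 1.0, -0.009, 0.0]
wrist_force: [0.3, 0.4, -0.2]
opening: 0.148
```

Call:
drive_tool([
  {"slide":[0.02,0,0],"delta_rot":[0,0,0],"hand":0},
  {"slide":[0.02,0,0],"delta_rot":[0,0,0],"hand":0},
  {"slide":[0.02,0,0],"delta_rot":[0,0,0],"hand":0},
  {"slide":[0.02,0,0],"delta_rot":[0,0,0],"hand":0},
  {"slide":[0.02,0,0],"delta_rot":[0,0,0],"hand":0},
])

```text
time_s: 8.05
eef_pos: [0.4642, -0.0352, 0.0445]
eef_rot: [-0.0, 1.0, -0.009, -0.001]
wrist_force: [-3.6, 0.4, 0.4]
opening: 0.152
```

Call:
drive_tool([
  {"slide":[0.02,0,0],"delta_rot":[0,0,0],"hand":0},
  {"slide":[0.02,0,0],"delta_rot":[0,0,0],"hand":0},
  {"slide":[0.02,0,0],"delta_rot":[0,0,0],"hand":0},
  {"slide":[0.02,0,0],"delta_rot":[0,0,0],"hand":0},
  {"slide":[0.02,0,0],"delta_rot":[0,0,0],"hand":0},
])

```text
time_s: 8.68
eef_pos: [0.4699, -0.0355, 0.0448]
eef_rot: [-0.0, 1.0, -0.009, -0.0]
wrist_force: [-2.7, -0.1, -0.2]
opening: 0.151
```

Call:
drive_tool([
  {"slide":[0.02,0,0],"delta_rot":[0,0,0],"hand":0},
  {"slide":[0.02,0,0],"delta_rot":[0,0,0],"hand":0},
  {"slide":[0.02,0,0],"delta_rot":[0,0,0],"hand":0},
  {"slide":[0.02,0,0],"delta_rot":[0,0,0],"hand":0},
  {"slide":[0.02,0,0],"delta_rot":[0,0,0],"hand":0},
])

```text
time_s: 9.3
eef_pos: [0.4749, -0.0356, 0.0448]
eef_rot: [-0.0, 1.0, -0.009, -0.0]
wrist_force: [-3.9, 0.2, -0.1]
opening: 0.149
```

Call:
drive_tool([
  {"slide":[0.01,0,0],"delta_rot":[0,0,0],"hand":0},
  {"slide":[0.01,0,0],"delta_rot":[0,0,0],"hand":0},
  {"slide":[0.01,0,0],"delta_rot":[0,0,0],"hand":0},
  {"slide":[0.01,0,0],"delta_rot":[0,0,0],"hand":0},
  {"slide":[0.01,0,0],"delta_rot":[0,0,0],"hand":0},
])

```text
time_s: 9.93
eef_pos: [0.4773, -0.0356, 0.0448]
eef_rot: [0.0, 1.0, -0.009, -0.0]
wrist_force: [-2.0, -0.7, -0.1]
opening: 0.15
```

```bash
python3 snap.py 7 side wrist
python3 - <<'E'
from h import *
c=load("side",7)
crop(c,230,160,330,235,8,"pics/c8.png")
E
```

```text
10.025 [-0.32  0.24  1.97  0.    0.93  1.27] [ 0.4774 -0.0356  0.0448] [ 0.0e+00  1.0e+00 -9.4e-03  1.0e-04] [-2.05  0.16  0.18] 0.15625829474333464
```

View pics/c8.png

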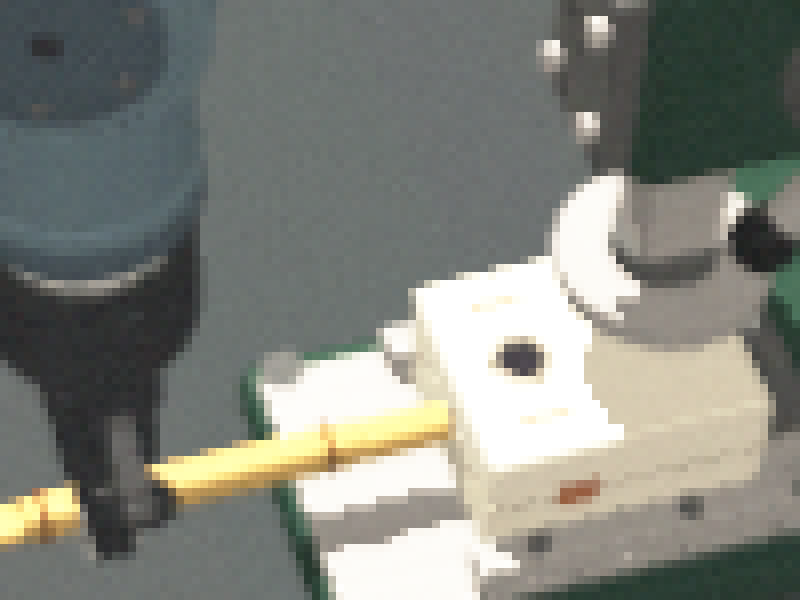

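View pics/wrist7.png

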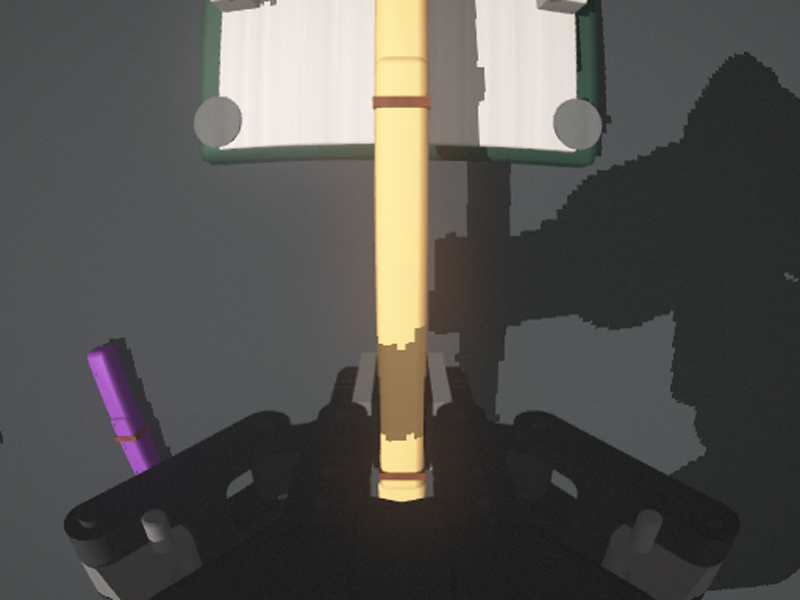

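Call:
drive_tool([
  {"slide":[0.006,0,0],"delta_rot":[0,0,0],"hand":0},
  {"slide":[0.006,0,0],"delta_rot":[0,0,0],"hand":0},
  {"slide":[0.006,0,0],"delta_rot":[0,0,0],"hand":0},
  {"slide":[0.006,0,0],"delta_rot":[0,0,0],"hand":0},
  {"slide":[0.006,0,0],"delta_rot":[0,0,0],"hand":0},
])

```text
time_s: 10.65
eef_pos: [0.4788, -0.0356, 0.0448]
eef_rot: [-0.0, 1.0, -0.009, -0.0]
wrist_force: [-2.4, -0.0, -0.6]
opening: 0.15
```

Call:
drive_tool([
  {"slide":[0.006,0,0],"delta_rot":[0,0,0],"hand":0},
  {"slide":[0.006,0,0],"delta_rot":[0,0,0],"hand":0},
  {"slide":[0.006,0,0],"delta_rot":[0,0,0],"hand":0},
  {"slide":[0.006,0,0],"delta_rot":[0,0,0],"hand":0},
  {"slide":[0.006,0,0],"delta_rot":[0,0,0],"hand":0},
])

```text
time_s: 11.28
eef_pos: [0.4804, -0.0357, 0.0448]
eef_rot: [0.0, 1.0, -0.009, 0.0]
wrist_force: [-2.7, 0.1, -0.5]
opening: 0.155
```

Call:
drive_tool([
  {"slide":[0.006,0,0],"delta_rot":[0,0,0],"hand":0},
  {"slide":[0.006,0,0],"delta_rot":[0,0,0],"hand":0},
  {"slide":[0.006,0,0],"delta_rot":[0,0,0],"hand":0},
  {"slide":[0.006,0,0],"delta_rot":[0,0,0],"hand":0},
  {"slide":[0.006,0,0],"delta_rot":[0,0,0],"hand":0},
])

```text
time_s: 11.9
eef_pos: [0.4818, -0.0357, 0.0448]
eef_rot: [0.0, 1.0, -0.009, -0.0]
wrist_force: [-3.1, -0.2, 0.0]
opening: 0.155
```

Call:
drive_tool([
  {"slide":[0.006,0,0],"delta_rot":[0,0,0],"hand":0},
  {"slide":[0.006,0,0],"delta_rot":[0,0,0],"hand":0},
  {"slide":[0.006,0,0],"delta_rot":[0,0,0],"hand":0},
  {"slide":[0.006,0,0],"delta_rot":[0,0,0],"hand":0},
  {"slide":[0.006,0,0],"delta_rot":[0,0,0],"hand":0},
])

```text
time_s: 12.52
eef_pos: [0.4833, -0.0357, 0.0448]
eef_rot: [-0.0, 1.0, -0.009, -0.0]
wrist_force: [-3.7, 0.0, -0.1]
opening: 0.147
```

Call:
drive_tool([
  {"slide":[0.006,0,0],"delta_rot":[0,0,0],"hand":0},
  {"slide":[0.006,0,0],"delta_rot":[0,0,0],"hand":0},
  {"slide":[0.006,0,0],"delta_rot":[0,0,0],"hand":0},
  {"slide":[0.006,0,0],"delta_rot":[0,0,0],"hand":0},
  {"slide":[0.006,0,0],"delta_rot":[0,0,0],"hand":0},
])

```text
time_s: 13.15
eef_pos: [0.4849, -0.0358, 0.0448]
eef_rot: [-0.0, 1.0, -0.009, -0.0]
wrist_force: [-3.2, 0.8, -0.0]
opening: 0.145
```

Call:
drive_tool([
  {"slide":[0.006,0,0],"delta_rot":[0,0,0],"hand":0},
  {"slide":[0.006,0,0],"delta_rot":[0,0,0],"hand":0},
  {"slide":[0.006,0,0],"delta_rot":[0,0,0],"hand":0},
  {"slide":[0.006,0,0],"delta_rot":[0,0,0],"hand":0},
  {"slide":[0.006,0,0],"delta_rot":[0,0,0],"hand":0},
])

```text
time_s: 13.78
eef_pos: [0.4856, -0.0357, 0.0445]
eef_rot: [-0.0, 1.0, -0.009, -0.001]
wrist_force: [-7.2, -0.6, 0.2]
opening: 0.152
```

```bash
python3 snap.py 8 side scene; python3 snap.py 8b wrist
python3 - <<'E'
from h import *
crop(load("side",8),260,160,360,235,8,"pics/c9.png")
E
```

```text
13.875 [-0.32  0.25  1.95 -0.    0.94  1.27] [ 0.4855 -0.0356  0.0444] [-2.0e-04  1.0e+00 -9.4e-03 -9.0e-04] [-6.66 -0.23  0.93] 0.15082058810518498
13.925 [-0.32  0.25  1.95 -0.    0.94  1.27] [ 0.4855 -0.0357  0.0445] [-1.0e-04  1.0e+00 -9.4e-03 -9.0e-04] [-5.91  0.33  0.81] 0.1502687359785542
```

View pics/c9.png

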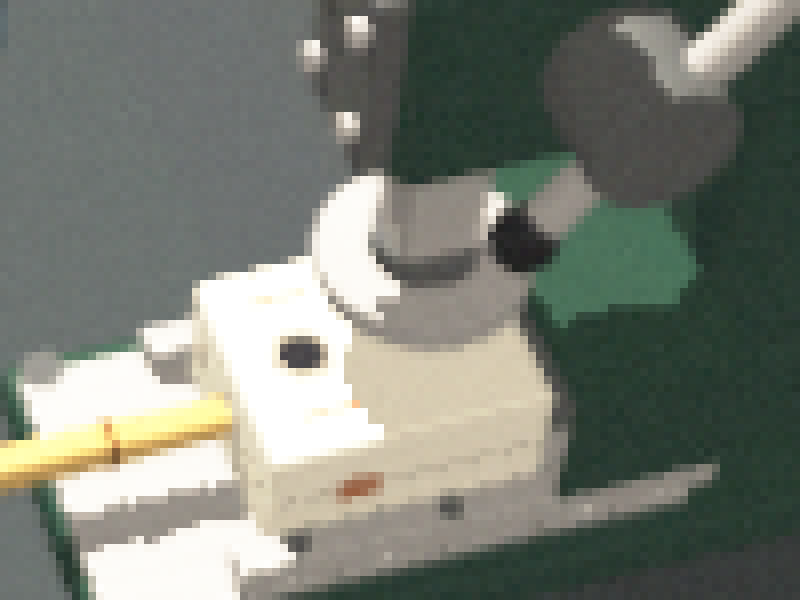

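Call:
drive_tool([
  {"slide":[0.004,0,0],"delta_rot":[0,0,0],"hand":0},
  {"slide":[0.004,0,0],"delta_rot":[0,0,0],"hand":0},
  {"slide":[0,0,0],"delta_rot":[0,0,0],"hand":0},
  {"slide":[0,0,0],"delta_rot":[0,0,0],"hand":0},
  {"slide":[0,0,0],"delta_rot":[0,0,0],"hand":0},
])

```text
time_s: 14.55
eef_pos: [0.4856, -0.0356, 0.0444]
eef_rot: [-0.0, 1.0, -0.009, -0.001]
wrist_force: [-6.6, -0.1, 1.3]
opening: 0.152
```

Call:
drive_tool([
  {"slide":[0.006,0,0],"delta_rot":[0,0,0],"hand":0},
  {"slide":[0.006,0,0],"delta_rot":[0,0,0],"hand":0},
  {"slide":[0,0,0],"delta_rot":[0,0,0],"hand":0},
  {"slide":[0,0,0],"delta_rot":[0,0,0],"hand":0},
  {"slide":[0,0,0],"delta_rot":[0,0,0],"hand":0},
])

```text
time_s: 15.18
eef_pos: [0.4856, -0.0355, 0.0441]
eef_rot: [-0.0, 1.0, -0.009, -0.002]
wrist_force: [-9.1, 0.5, 1.7]
opening: 0.148
```

Run:
```python
from bench import ctrl
for i in range(3):
    ctrl.camera("wrist"); o=ctrl.get_obs(); print(o["wrist_force"].round(2),o["torque"].round(2),o["eef_pos"].round(5))
```

```text
[-8.63 -1.51  1.16] [-0.09  1.12 -0.11] [ 0.48557 -0.03552  0.04414]
[-9.04 -1.03  1.55] [-0.06  1.17 -0.09] [ 0.48556 -0.03548  0.04414]
[-8.62 -0.92  1.93] [-0.04  1.16 -0.05] [ 0.48556 -0.0355   0.04414]
```

Force has risen to about 8.9 N, roughly 6 N net of friction, and the tool hasn't moved. So the mould is on the stop. Backing off.

Call:
drive_tool([
  {"slide":[-0.04,0,0],"delta_rot":[0,0,0],"hand":0},
  {"slide":[-0.1,0,0],"delta_rot":[0,0,0],"hand":0},
  {"slide":[-0.3,0,0],"delta_rot":[0,0,0],"hand":0},
  {"slide":[-0.4,0,0],"delta_rot":[0,0,0],"hand":0},
  {"slide":[-0.2,0,0],"delta_rot":[0,0,0],"hand":0},
])

```text
time_s: 15.95
eef_pos: [0.434, -0.0346, 0.0447]
eef_rot: [-0.0, 1.0, -0.01, -0.0]
wrist_force: [-0.3, -0.3, -0.7]
opening: 0.153
```

```bash
python3 snap.py 9 side wrist
python3 - <<'E'
from h import *
crop(load("side",9),260,160,360,235,8,"pics/c10.png")
a=load("side",8)["frame"][195:230,295:335].astype(int);b=load("side",9)["frame"][195:230,295:335].astype(int); print(np.abs(a-b).mean())
E
python3 -c "
from plan import *
plan([.438,-.036,.1218],-.018,5)"
```

```text
16.05 [-0.35  0.15  2.08  0.    0.91  1.24] [ 0.4343 -0.0347  0.0448] [-0.0e+00  1.0e+00 -9.6e-03 -1.0e-04] [ 0.34  1.1  -0.43] 0.15147589809659304
2.0404761904761903
err total mm [ 3.7 -1.3 77. ] rot deg [-0.    0.01 -0.07] per-row deg 0.01
[0.015, 0.005, -0.308] [-0.0, 0.0, -0.0001]
[0.015, 0.005, -0.308] [-0.0, 0.0, -0.0001]
[0.015, 0.005, -0.308] [-0.0, 0.0, -0.0001]
[0.015, 0.005, -0.308] [-0.0, 0.0, -0.0001]
[0.015, 0.005, -0.308] [-0.0, 0.0, -0.0001]
```

View pics/c10.png

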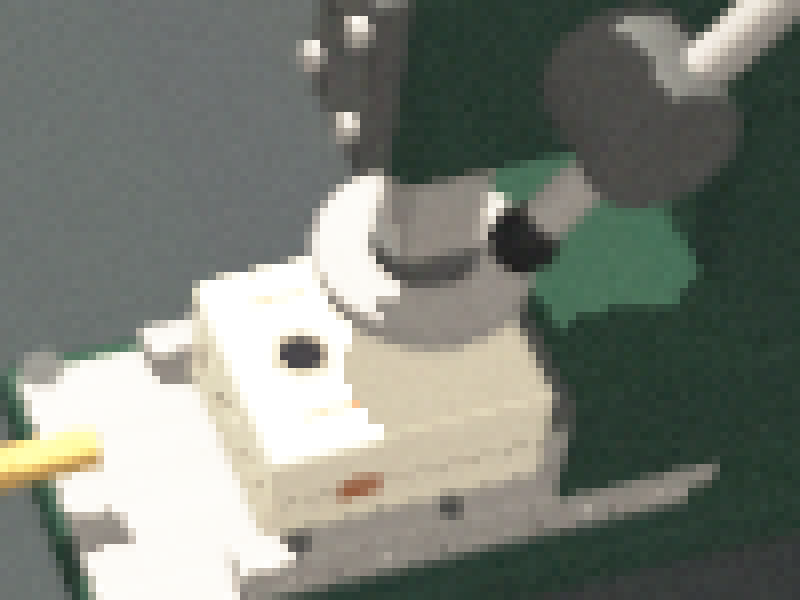

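View pics/wrist9.png

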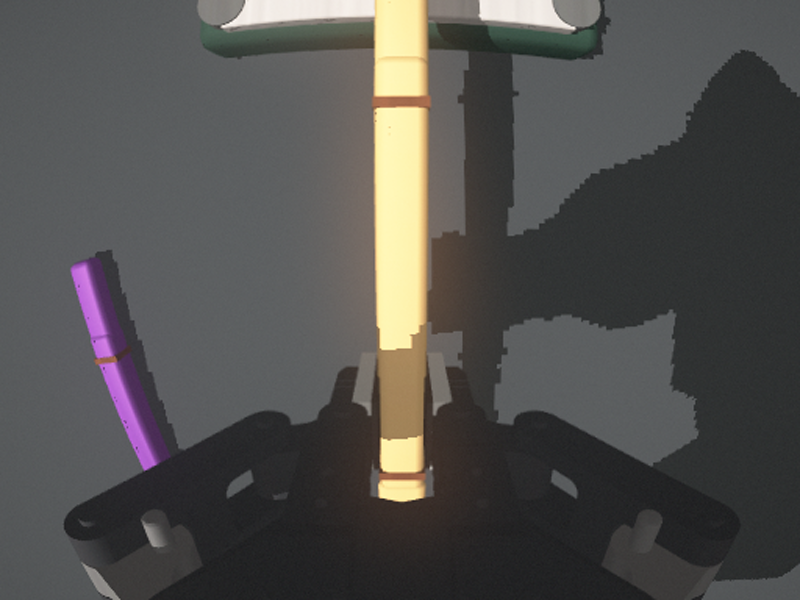

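Call:
drive_tool([
  {"slide":[0,0,-0.3],"delta_rot":[0,0,0],"hand":0},
  {"slide":[0,0,-0.4],"delta_rot":[0,0,0],"hand":0},
  {"slide":[0,0,-0.5],"delta_rot":[0,0,0],"hand":0},
  {"slide":[0,0,-0.34],"delta_rot":[0,0,0],"hand":0},
  {"slide":[0,0,0],"delta_rot":[0,0,0],"hand":0},
])

```text
time_s: 16.68
eef_pos: [0.4374, -0.0354, 0.1241]
eef_rot: [0.001, 1.0, -0.009, 0.002]
wrist_force: [-0.2, -0.8, -0.5]
opening: 0.148
```

```bash
python3 -c "
from plan import *
plan([.421,.2961,.1218],-.219,10)"
```

```text
err total mm [-16.4 331.5  -2.3] rot deg [ 0.07 -0.29 11.48] per-row deg 1.15
[-0.045, -0.662, 0.003] [0.0, -0.0002, 0.0064]
[-0.059, -0.661, 0.003] [0.0, -0.0002, 0.0064]
[-0.072, -0.66, 0.004] [0.0, -0.0002, 0.0064]
[-0.085, -0.658, 0.004] [0.0, -0.0002, 0.0064]
[-0.098, -0.657, 0.004] [0.0, -0.0002, 0.0064]
[-0.111, -0.655, 0.004] [0.0, -0.0002, 0.0064]
[-0.124, -0.652, 0.004] [0.0, -0.0002, 0.0064]
[-0.137, -0.65, 0.004] [0.0, -0.0002, 0.0064]
[-0.15, -0.647, 0.004] [0.0, -0.0002, 0.0064]
[-0.163, -0.644, 0.005] [0.0, -0.0002, 0.0064]
```

Call:
drive_tool([
  {"slide":[-0.03,-0.45,0],"delta_rot":[0,0,0.0064],"hand":0},
  {"slide":[-0.06,-0.66,0],"delta_rot":[0,0,0.0064],"hand":0},
  {"slide":[-0.07,-0.66,0],"delta_rot":[0,0,0.0064],"hand":0},
  {"slide":[-0.08,-0.66,0],"delta_rot":[0,0,0.0064],"hand":0},
  {"slide":[-0.1,-0.66,0],"delta_rot":[0,0,0.0064],"hand":0},
])

```text
time_s: 17.3
eef_pos: [0.4277, 0.1216, 0.1214]
eef_rot: [0.0, 0.998, -0.06, -0.0]
wrist_force: [0.5, -0.0, -0.7]
opening: 0.152
```

Call:
drive_tool([
  {"slide":[-0.11,-0.66,0],"delta_rot":[0,0,0.0064],"hand":0},
  {"slide":[-0.12,-0.65,0],"delta_rot":[0,0,0.0064],"hand":0},
  {"slide":[-0.14,-0.65,0],"delta_rot":[0,0,0.0064],"hand":0},
  {"slide":[-0.15,-0.65,0],"delta_rot":[0,0,0.0064],"hand":0},
  {"slide":[-0.16,-0.64,0],"delta_rot":[0,0,0.0064],"hand":0},
])

```text
time_s: 17.92
eef_pos: [0.4199, 0.2875, 0.1212]
eef_rot: [0.0, 0.994, -0.11, -0.0]
wrist_force: [0.5, -0.1, 0.4]
opening: 0.148
```

Call:
drive_tool([
  {"slide":[-0.04,-0.2,0],"delta_rot":[0,0,0],"hand":0},
  {"slide":[0,0,0.3],"delta_rot":[0,0,0],"hand":0},
  {"slide":[0,0,0.4],"delta_rot":[0,0,0],"hand":0},
  {"slide":[0,0,0.3],"delta_rot":[0,0,0],"hand":0},
  {"slide":[0,0,0],"delta_rot":[0,0,0],"hand":0},
])

```text
time_s: 18.55
eef_pos: [0.4192, 0.2953, 0.0699]
eef_rot: [0.001, 0.994, -0.11, -0.002]
wrist_force: [-0.6, 0.2, -0.7]
opening: 0.15
```

```bash
python3 snap.py 10 wrist;  python3 -c "
from plan import *
plan([.421,.296,.0222],-.219,5)"
```

```text
18.6 [ 0.38  0.26  1.88 -0.    1.01  2.17] [0.42   0.2958 0.071 ] [ 5.000e-04  9.939e-01 -1.101e-01 -8.000e-04] [0.51 0.18 0.55] 0.14892774813663912
err total mm [  1.    0.2 -48.8] rot deg [ 0.06  0.09 -0.1 ] per-row deg 0.03
[0.004, -0.002, 0.195] [0.0001, 0.0001, -0.0001]
[0.004, -0.002, 0.195] [0.0001, 0.0001, -0.0001]
[0.004, -0.002, 0.195] [0.0001, 0.0001, -0.0001]
[0.004, -0.002, 0.195] [0.0001, 0.0001, -0.0001]
[0.004, -0.002, 0.195] [0.0001, 0.0001, -0.0001]
```

View pics/wrist10.png

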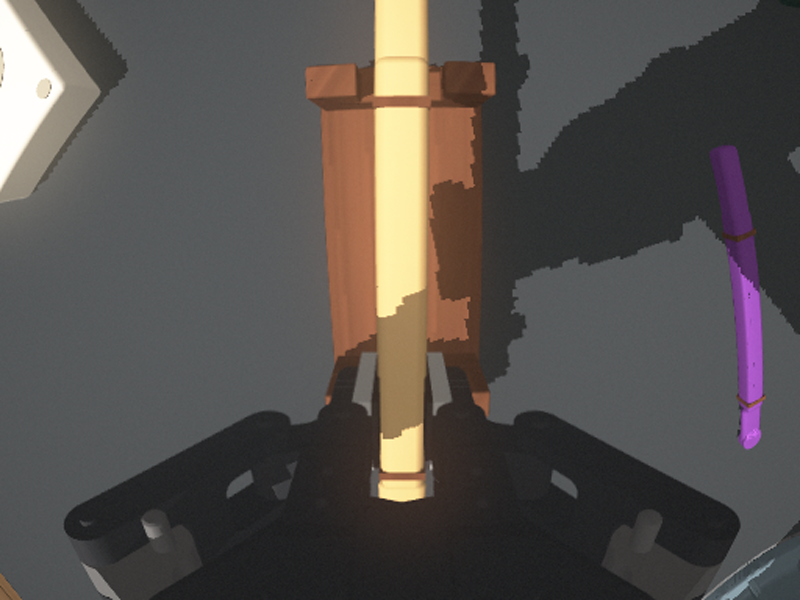

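Stick is above the notches, clear of the upright tops (left at 355, right at 443; stick 375–428). Lowering.

Call:
drive_tool([
  {"slide":[0.01,0,0.3],"delta_rot":[0,0,0],"hand":0},
  {"slide":[0.01,0,0.3],"delta_rot":[0,0,0],"hand":0},
  {"slide":[0,0,0.2],"delta_rot":[0,0,0],"hand":0},
  {"slide":[0,0,0.14],"delta_rot":[0,0,0],"hand":0},
  {"slide":[0,0,0],"delta_rot":[0,0,0],"hand":0},
])

```text
time_s: 19.23
eef_pos: [0.4209, 0.2962, 0.0241]
eef_rot: [0.0, 0.994, -0.11, -0.001]
wrist_force: [-0.4, -0.5, -0.3]
opening: 0.157
```

Call:
drive_tool([
  {"slide":[0,0,0.015],"delta_rot":[0,0,0],"hand":0},
  {"slide":[0,0,0.015],"delta_rot":[0,0,0],"hand":0},
  {"slide":[0,0,0.015],"delta_rot":[0,0,0],"hand":0},
  {"slide":[0,0,0],"delta_rot":[0,0,0],"hand":0},
  {"slide":[0,0,0],"delta_rot":[0,0,0],"hand":0},
])

```text
time_s: 19.85
eef_pos: [0.4214, 0.2964, 0.0226]
eef_rot: [-0.0, 0.994, -0.11, 0.0]
wrist_force: [0.4, 0.5, -0.8]
opening: 0.152
```

Call:
drive_tool([
  {"slide":[0,0,0.01],"delta_rot":[0,0,0],"hand":0},
  {"slide":[0,0,0.01],"delta_rot":[0,0,0],"hand":0},
  {"slide":[0,0,0],"delta_rot":[0,0,0],"hand":0},
  {"slide":[0,0,0],"delta_rot":[0,0,0],"hand":0},
  {"slide":[0,0,0],"delta_rot":[0,0,0],"hand":0},
])

```text
time_s: 20.48
eef_pos: [0.4214, 0.2964, 0.0218]
eef_rot: [0.0, 0.994, -0.11, 0.0]
wrist_force: [-1.9, -0.9, 4.7]
opening: 0.151
```

Call:
drive_tool([
  {"slide":[0,0,0],"delta_rot":[0,0,0],"hand":0.4},
  {"slide":[0,0,0],"delta_rot":[0,0,0],"hand":0.7},
  {"slide":[0,0,0],"delta_rot":[0,0,0],"hand":1},
  {"slide":[0,0,0],"delta_rot":[0,0,0],"hand":1},
  {"slide":[0,0,0],"delta_rot":[0,0,0],"hand":1},
])

```text
time_s: 21.1
eef_pos: [0.4214, 0.2964, 0.0215]
eef_rot: [-0.0, 0.994, -0.11, -0.0]
wrist_force: [0.5, -0.0, -0.8]
opening: 1.002
```

Call:
drive_tool([
  {"slide":[0,0,-0.2],"delta_rot":[0,0,0],"hand":1},
  {"slide":[0,0,-0.5],"delta_rot":[0,0,0],"hand":1},
  {"slide":[0,0,-0.9],"delta_rot":[0,0,0],"hand":1},
  {"slide":[0,0,-1],"delta_rot":[0,0,0],"hand":1},
  {"slide":[0,0,-0.6],"delta_rot":[0,0,0],"hand":1},
])

```text
time_s: 21.72
eef_pos: [0.4224, 0.2969, 0.1852]
eef_rot: [-0.001, 0.994, -0.11, 0.002]
wrist_force: [-0.2, -0.7, 0.3]
opening: 0.997
```

Call:
drive_tool([
  {"slide":[0,0,0],"delta_rot":[0,0,0],"hand":1},
  {"slide":[0,0,0],"delta_rot":[0,0,0],"hand":1},
  {"slide":[0,0,0],"delta_rot":[0,0,0],"hand":1},
  {"slide":[0,0,0],"delta_rot":[0,0,0],"hand":1},
  {"slide":[0,0,0],"delta_rot":[0,0,0],"hand":1},
])

```text
time_s: 22.35
eef_pos: [0.4211, 0.2962, 0.1809]
eef_rot: [0.0, 0.994, -0.11, -0.001]
wrist_force: [-0.8, -0.7, 0.6]
opening: 0.998
```

```bash
python3 snap.py 11 wrist side scene
python3 - <<'E'
from h import *
A=load("side",11)["frame"]; B=load("side",9)["frame"]
s=np.hstack([cv2.resize(A[130:190,170:270],None,fx=4,fy=4,interpolation=0),cv2.resize(A[160:235,260:360],(400,240),interpolation=0)])
cv2.imwrite("pics/c11.png",s[:,:,::-1])
E
```

```text
22.5 [ 0.38  0.1   1.81 -0.    1.24  2.17] [0.4213 0.2963 0.1813] [ 1.000e-04  9.940e-01 -1.097e-01 -2.000e-04] [-0.19  1.08  0.06] 0.9975120938460862
```

View pics/wrist11.png

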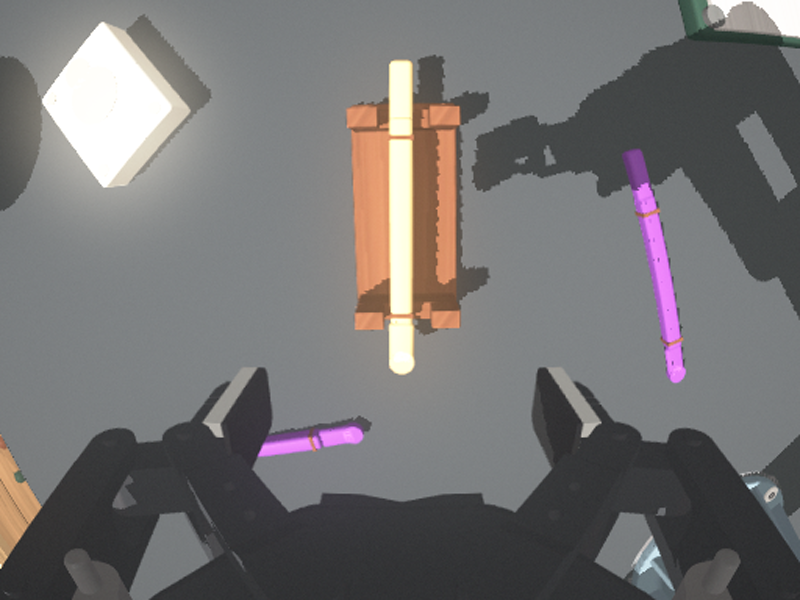

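View pics/c11.png

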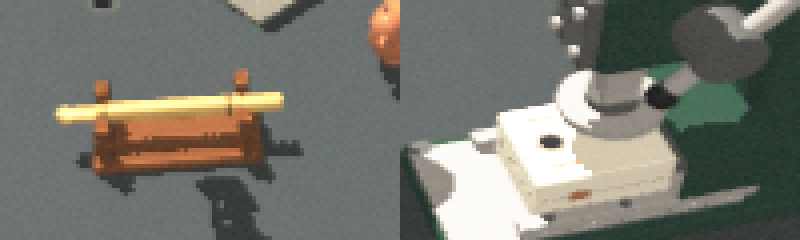

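View pics/scene11.png

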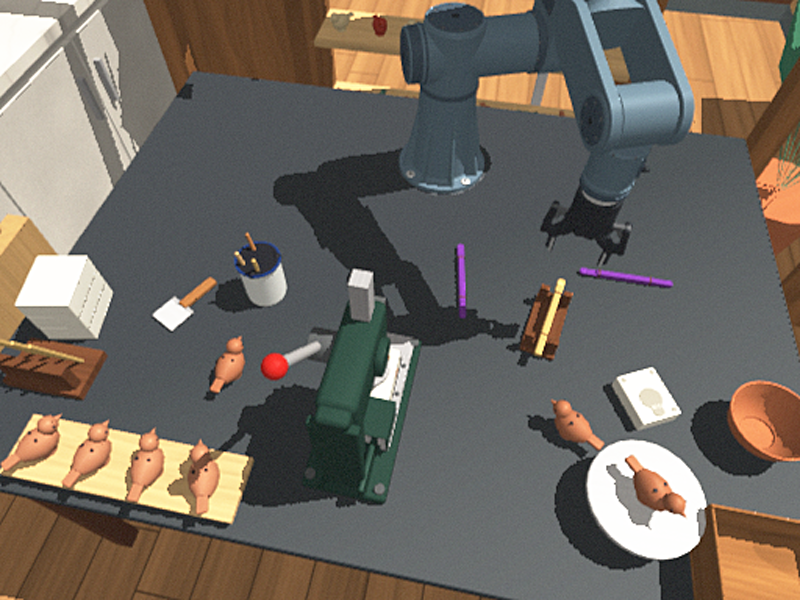

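Tool back in both notches: tip at (401,62), paddle at (401,372), as at the start. The mould is still at the stop, and everything else sits where it did. Handing in.

```bash
python3 -c "
from bench import ctrl
print(ctrl.hand_in())"
```

```text
the job is handed in; nothing more can be done
None
```

The job is done and handed in at about 22.5 s of the 72 s allowed; `hand_in` reported no verdict. I took the boxwood tool from its rest, pushed the mould about 22 mm back along the slideway with its blunt end, and laid it back in the rest's notches.

- **Mould against the stop:** Sliding force was steady at about 3 N. It then rose to about 7 N, and to about 9 N over a further 1 mm of commanded push, with no further movement. That is about 6 N net of friction on the stop, under the 10 N it holds. One in-between reading, after 0.4 mm of extra push, showed no rise in force (6.6 N). I never saw the stop itself, so contact is judged from force and lack of movement only.
- **After backing off:** The side view showed the mould still where I left it, straight between the guide strips.
- **Final pictures:** The tool lies in both notches within a couple of pixels of where it started, and the gripper is open and clear. The jar, both whistles, scraper, spare mould half and purple sticks are where they were at the start.

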